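# Stow the spanner and pipe fittings in the divided drawer of the bench chest

### The job

Put the small flange, the pipe coupling and the short spanner away in the top drawer of the red chest: the spanner lying flat in the long front tray, the flange (neck up) and the coupling (on end) standing in the row behind it, one on each side of the nut box. Then push the drawer fully home, and leave everything else on the bench and the chest where it is.

Things in the scene. Friction and masses are not known exactly. Their poses are not given: they have to be found in the camera images.
- chest: red steel drawer chest fixed to the bench, 250 deep (x), 340 wide (y), 165 high. Origin: middle of its front face at bench level; its x axis points into the chest, away from the drawer side; the front faces -x. Its flat top is 165 above the bench. Only the top drawer works; the two lower fronts are dummies.
- drawer (a joint): top drawer: 0 = shut, grows as it slides out along the chest's -x, to 0.19 m at most; starts a little ajar. Its face is 316 wide, 50 high, 12 thick, lower edge 88 above the bench, and proud of the chest's face by 12 when shut. Steel side and back walls, 4 thick, stand 36 above the drawer floor, which lies 92 above the bench. Shut, there is 55 of height above that floor.
- handle (a point): centre of the drawer's bar handle: a steel bar of diameter 11, 100 long along y, its axis 35 in front of the drawer face, 128 above the bench (37 below the chest's top); 29 of free gap between bar and face. Held at its ends by two posts. Axes are those of the chest; moves with the drawer.
- tray_mid (a point): centre of the floor of the drawer's long front tray (88 in x, 300 in y, open on top), directly behind the drawer face; a divider 4 thick, 30 high parts it from the back row. Axes are those of the chest; moves with the drawer.
- row_mid (a point): centre of the floor of the drawer's back row (88 in x, 300 in y, open on top), 92 behind tray_mid. With the drawer 0.185 out, the whole row is clear of the chest. Axes are those of the chest; moves with the drawer.
- nutbox_mid (a point): centre of the underside of the grey plastic nut box that stands in the back row, 82 in x, 50 in y, 32 high, filled with nuts; it stands up to 30 left or right of the middle, leaving a bay of 95 to 155 wide on either side. Axes are those of the chest; moves with the drawer. It belongs there and is stiff to move.
- flange: small steel weld-neck flange standing neck up: disc of diameter 76, 12 thick, with a neck of diameter 34 above it, 42 high in all, about 0.45 kg. Origin: centre of its underside, z up the neck. Starts on the bench on one side of the chest's drawer, left or right.
- spanner: short steel combination spanner lying flat, 160 long along its x, ring end (32 diameter) at -x, open jaw (38 wide) at +x, heads 11 thick, shank 17 wide and 10 thick. Origin: underside of the middle. Starts on the bench on the other side from the flange.
- coupling: plain steel pipe coupling, a tube of outer diameter 34, inner 23, 36 high, standing on end. Origin: centre of its underside, z along its axis. Starts on the chest's top, near the front edge.
- bolt_a: bystander: steel hex bolt standing on its head; head 28 across and 11 high, shank diameter 16, total height 56. Origin: centre of its underside.
- bolt_b: bystander: steel hex bolt standing on its head; head 28 across and 11 high, shank diameter 16, total height 56. Origin: centre of its underside.
- big_flange: bystander: big steel flange, disc diameter 116, 16 thick, neck diameter 60, 55 high in all. Origin: centre of its underside.
- pipe_end: bystander: steel pipe offcut standing on end, diameter 48, 90 high. Origin: centre of its underside.
- big_spanner: bystander: long steel spanner, 250 long along its x, up to 38 wide, 8 thick, lying flat. Origin: underside of the middle.
- disc: bystander: black cutting disc, diameter 120, 5 thick, lying flat. Origin: centre of its underside.
- tin: bystander: small tin of diameter 44, 50 high, on the chest's top, behind the coupling's strip. Origin: centre of its underside.
Not all that is in view belongs to the job. Leave any blue, orange or turquoise look-alike of the spanner alone.

How it is judged:
By the outcome, as a careful person would: the job done as asked, in the order asked, and still so for the second after the job is handed in, with the robot touching nothing.
It also fails if it takes over 72 s, if anything falls off the work surface, if the arm or the gripper's body presses on something with over 40 N, if the wrist force passes 120 N, or if a joint passes its speed limit or range.

### The arm

A 6-joint arm with a two-finger parallel gripper is mounted at the origin on the work surface. World frame = base frame: x ahead of the robot, y to its left, z up, the work surface at z = 0. Lengths are in m, angles in rad, forces in N, time in s.
With the tool pointing down it reaches from about 0.375 to 0.9 m from the base axis. Payload 3.1 kg.
Tool frame: the origin (TCP) lies midway between the tips of the shut fingers; the grasp point (between the pads) lies manip.hold_point_z behind it (manip.hold_point_z is the distance from the TCP to the grasp point, in m); z points along the fingers, y is the direction in which the jaws open and shut (so a half turn about z gives the same grasp; the last joint's range is limited). The gripper opens to 85 mm and grips with 20 to 120 N. Pads are 22 mm wide; open, the fingers measure 114 mm over their backs; the gripper's body (76 mm by 85 mm) begins 54 mm behind the grasp point. The pads swing forward as they close: fully open they stand 13 mm farther back than shut.
Start: joints at [1.101, 0.527, 1.433, -0, 1.181, -0.178], TCP at [0.18, 0.599, 0.231] pointing down, gripper open.
Joint ranges: [-3.08, 3.08], [-0.75, 2.2], [0.22, 2.44], [-1.43, 4.57], [0, 2.65], [-2.85, 2.85]. Speed limits (rad/s): [2.79, 2.79, 3.14, 3.14, 3.14, 3.14].

### API

Orientations are given as a unit quaternion [x, y, z, w].
In Python, from station import manip, snapshot, workorder, models gives the robot as it stands.
- The arm moves only by the tool jog_arm, never from a script. Its argument "commands" is a list of rows, each a list of 5 numbers: the opening in per cent of the stroke, from 0 (shut) to 100 (fully open), then the shift along the world's x, y, z in cm, then the turn about the world's z in rad. A call has 1 to 8 rows; each row shifts and turns the pose as measured when the row begins; what a row does not reach is not made up. A row lasts 1/12 s, in which the tool goes at most 41.7 mm and 7.16 degrees, less where a joint would pass 70% of its speed; a pose out of reach is approached as far as the arm can. A call with a gripper value outside its range is refused whole. The fingers move at their own pace and stop on an object; "squeeze" is the grip in N (left out, the last holds). Time passes only in rows, so rows that do not move let the fingers close. It gives the time, the measured TCP pose, the force and the opening at its end, in the units of the state.
- manip.sense(): the state, without advancing time (a new reading comes with each control period).
- snapshot(name): name is "scene" or "top" or "wrist"; returns a dict with "image" (384x512x3 uint8, red, green, blue), "intrinsics" (3x3 intrinsics, pixels), "extrinsics" (4x4, takes a point from camera to world coordinates); the wrist camera has in their place "hand_eye" (4x4, takes a point from camera to tool coordinates, whose origin is the TCP and whose axes are the flange's). Camera axes: x right, y down, z forward; pixel columns grow to the right and rows downward; lengths in m; the calibration is good to about 2 mm. The wrist camera is an equidistant fisheye: a pixel r from the principal point sees the ray r / f radians off the axis. A picture is of the moment at which its call begins: read the wrist's pose just before it. There is no depth.
- workorder.sign_off(): hands the job in, once; it reports no verdict.
Trained networks look in a picture, given as the dict that the camera call returned (one of the last four; its "shot" number tells which), for a name from the list of things; names that differ only in an ending like _2 or _b are one class to them, and where a whole thing is asked for, a point or a joint stands for the part that bears it (a point fixed in the world has none). Each returns a list of dicts, best first, with "score" (0 to 1); they miss things now and then, are a little off and sometimes report something else, mostly with a low value. They report only what shows in the picture. A call takes as long as a camera call. They do not tell look-alikes from the thing itself.
- models.find_in(picture, name): "centre" ([x, y, z] in m, in world coordinates, good to about 4 mm: the middle of the surface that is visible of it).
- models.pinpoint(picture, name): "centre" ([x, y, z] in m, in world coordinates, good to about 4 mm: a listed point, or the origin of a listed thing).
The state is a dict: "t": time; "q": joint angles; "qd": joint speeds; "tau": joint torques, N m; "tcp_pos": TCP position; "tool_rot": TCP orientation; "force": force on the tool from outside, world axes, zero at the start; "ft_torque": the same for the moment, N m; "finger_gap": opening from 0.0 (shut) to 1.0 (fully open).
Only numpy, scipy, OpenCV 4.12 (cv2) and the standard library are available. Lean on these libraries where they do the work, as an engineer would, in place of code of your own. Each camera call takes 0.05 s, during which the arm holds its last target. There are 200 camera calls.

## Working session

There is one attempt and no reset: what is moved stays moved. The work goes in short steps, Python scripts to look and compute and a tool call to move; the robot and the scene stay as the last step left them, time stands still between calls to the robot, and variables do not carry over. Pictures are saved under pics/ and viewed, about 8 in all and at most 12, crops included, and the job is handed in when it is done.

Besides the shell and the picture viewer there is one more tool, called as name(argument=value, ...), one argument or row to a line, values as JSON. jog_arm: Moves the arm, as the interface text tells. Its arguments: {"type":"object","properties":{"commands":{"type":"array","items":{"type":"array","items":{"type":"number"}}},"squeeze":{"type":"number"}},"required":["commands"]}

```bash
ls; mkdir -p pics; cat > h.py <<'E'
import numpy as np, cv2
from station import manip, snapshot, workorder, models
def save(p,n): cv2.imwrite(f'pics/{n}.png',cv2.cvtColor(p['image'],cv2.COLOR_RGB2BGR))
def ray(p,u,v):
    K=np.array(p['intrinsics']);T=np.array(p['extrinsics'])
    d=T[:3,:3]@np.linalg.inv(K)@[u,v,1.]; return T[:3,3],d/np.linalg.norm(d)
def atz(p,u,v,z):
    o,d=ray(p,u,v); return o+d*(z-o[2])/d[2]
def proj(p,X):
    K=np.array(p['intrinsics']);T=np.linalg.inv(np.array(p['extrinsics']))
    c=T[:3,:3]@np.array(X)+T[:3,3]; c=K@c; return c[:2]/c[2]
E
python3 - <<'E'
from h import *
s=manip.sense();print({k:np.round(v,3) for k,v in s.items()},manip.hold_point_z)
ps={}
for n in('scene','top'):
    p=snapshot(n);save(p,n+'0')
    print(n,np.round(p['extrinsics'],3).tolist(),np.round(p['intrinsics'],1).tolist())
    for k in 'handle tray_mid row_mid nutbox_mid flange spanner coupling bolt_a big_flange pipe_end big_spanner disc tin chest'.split():
        print(k,[(np.round(r['centre'],3).tolist(),round(r['score'],2),np.round(proj(p,r['centre'])).tolist()) for r in models.pinpoint(p,k)][:4])
a=cv2.imread('pics/scene0.png');b=cv2.imread('pics/top0.png')
E
```

```text
pics
{'t': np.float64(0.0), 'q': array([ 1.1  ,  0.528,  1.434, -0.   ,  1.181, -0.179]), 'qd': array([ 0.002,  0.001, -0.   , -0.   ,  0.002, -0.001]), 'tau': array([ 0.0000e+00, -4.4236e+01, -1.7802e+01, -0.0000e+00,  8.0000e-03,
       -0.0000e+00]), 'tcp_pos': array([0.179, 0.598, 0.23 ]), 'tool_rot': array([ 0.145,  0.989, -0.001, -0.   ]), 'force': array([ 1.157,  0.53 , -0.024]), 'ft_torque': array([ 0.054, -0.02 ,  0.016]), 'finger_gap': np.float64(1.004)} 0.0187
scene [[0.726, 0.539, -0.427, 1.208], [0.688, -0.565, 0.456, -0.725], [0.005, -0.625, -0.781, 1.335], [0.0, 0.0, 0.0, 1.0]] [[464.5, 0.0, 255.1], [0.0, 464.5, 185.4], [0.0, 0.0, 1.0]]
handle [([0.566, -0.024, 0.13], 0.65, [258.0, 189.0])]
tray_mid [([0.651, -0.038, 0.09], 0.79, [274.0, 213.0])]
row_mid []
nutbox_mid [([0.67, -0.347, -0.002], 0.47, [211.0, 292.0]), ([0.355, -0.237, 0.0], 0.35, [173.0, 213.0])]
flange [([0.519, 0.393, -0.002], 0.78, [321.0, 143.0])]
spanner [([0.514, -0.341, -0.0], 0.69, [180.0, 260.0]), ([0.411, 0.012, 0.003], 0.68, [234.0, 182.0]), ([0.492, -0.167, -0.003], 0.62, [214.0, 224.0]), ([0
[... 1255 characters left out ...]
0])]
coupling [([0.676, -0.126, 0.165], 0.51, [288.0, 153.0])]
bolt_a [([0.351, -0.24, -0.001], 0.38, [313.0, 235.0]), ([0.355, 0.246, 0.001], 0.35, [198.0, 236.0]), ([0.567, -0.031, 0.127], 0.24, [264.0, 183.0])]
big_flange [([0.671, -0.348, -0.001], 0.81, [337.0, 160.0])]
pipe_end [([0.677, -0.123, 0.169], 0.52, [288.0, 153.0]), ([0.675, 0.366, -0.002], 0.47, [169.0, 161.0])]
big_spanner [([0.771, -0.061, 0.166], 0.51, [271.0, 129.0]), ([0.502, -0.53, -0.004], 0.49, [380.0, 198.0])]
disc [([0.509, 0.535, -0.001], 0.64, [129.0, 201.0])]
tin [([0.77, -0.059, 0.164], 0.67, [271.0, 129.0])]
chest [([0.647, -0.037, -0.001], 0.72, [264.0, 167.0]), ([0.503, -0.535, -0.001], 0.27, [382.0, 198.0])]
```

```bash
python3 - <<'E'
import cv2
a=cv2.imread('pics/scene0.png')[90:340,90:400]
b=cv2.imread('pics/top0.png')[100:260,100:420]
cv2.imwrite('pics/sc1.png',cv2.resize(a,None,fx=2.4,fy=2.4,interpolation=cv2.INTER_CUBIC))
cv2.imwrite('pics/top1.png',cv2.resize(b,None,fx=2.5,fy=2.5,interpolation=cv2.INTER_CUBIC))
E
```

```text
(no output)
```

View pics/sc1.png

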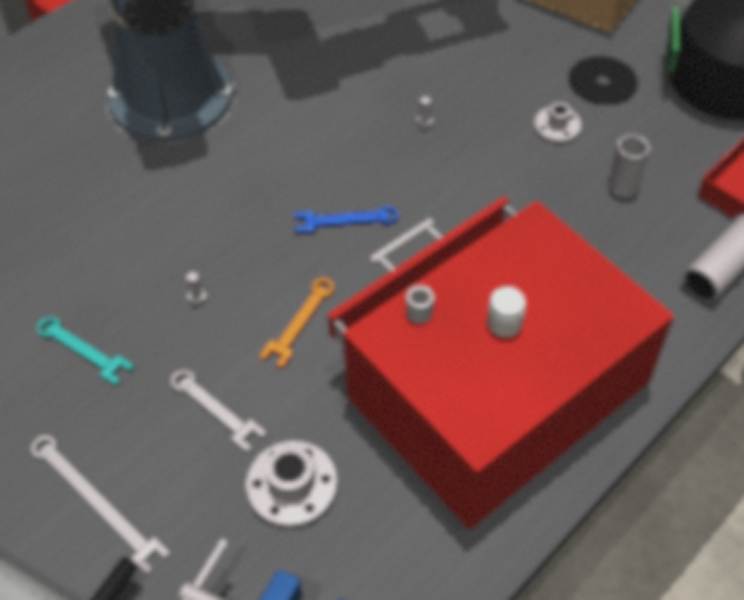

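View pics/top1.png

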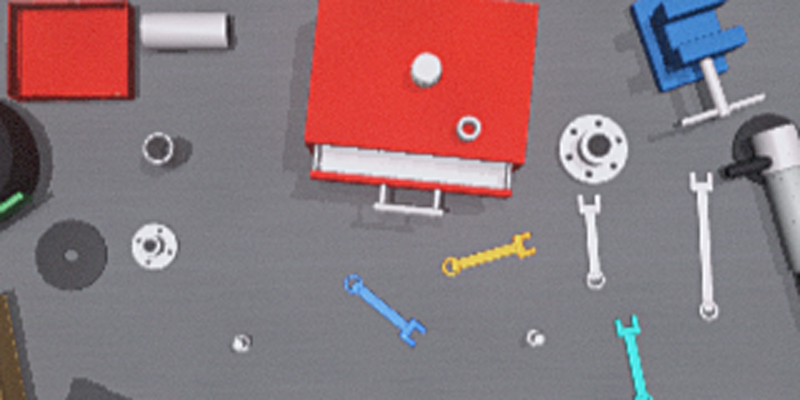

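The steel short spanner is at top-crop (592,243), the only untinted short one. The flange is at (155,247) and the coupling at (468,128). The drawer is ajar, with its handle bar running from (376,207) to (442,212). Next I'll measure the yaws.

```bash
python3 - <<'E'
from h import *
p=snapshot('top');q=snapshot('scene')
im=p['image'].astype(int)
def tri(u1,u2):
    (o1,d1),(o2,d2)=ray(p,*u1),ray(q,*u2)
    A=np.stack([d1,-d2],1);t=np.linalg.lstsq(A,o2-o1,rcond=None)[0]
    a,b=o1+d1*t[0],o2+d2*t[1];return (a+b)/2,np.linalg.norm(a-b)
# names two-view
for k in('handle','coupling','flange','tray_mid'):
    a=models.pinpoint(p,k)[0]['centre'];b=models.pinpoint(q,k)[0]['centre']
    print(k,[np.round(x,4) for x in tri(proj(p,a),proj(q,b))],np.round(a,3),np.round(b,3))
bright=(im.min(2)>150)&(im.max(2)-im.min(2)<40)
def axis(u0,u1,v0,v1,z):
    v,u=np.nonzero(bright[v0:v1,u0:u1]);u=u+u0;v=v+v0
    P=np.array([atz(p,a,b,z)[:2] for a,b in zip(u,v)]);r=cv2.minAreaRect((P*1000).astype(np.float32))
    c=P.mean(0);w,V=np.linalg.eigh(np.cov((P-c).T));d=V[:,1];print('n',len(u),'mean',c.round(4),'rect',np.round(r,1) if 0 else r,'axis',np.arctan2(d[1],d[0]))
axis(328,346,176,218,0.008)   # spanner
axis(246,282,180.__int__(),188,0.128)  # handle
# chest top front edge: red->nonred scanning
red=(im[...,0]>150)&(im[...,1]<90)
red=(im[...,0]>120)&(im[...,1]<80)
E=[]
for u in range(232,304,2):
    col=red[100:175,u]; v=100+np.argmax(~col[20:])+20
    E.append(atz(p,u,v-.5,0.165)[:2])
E=np.array(E);f=np.polyfit(E[:,1],E[:,0],1);print('edge x=f(y)',f,np.std(E[:,0]-np.polyval(f,E[:,1])),E[[0,-1]])
for n,u in(('L',range(225,226)),):
    for v in(115,125,135,145):
        r=np.nonzero(red[v])[0];r=r[(r>200)&(r<330)];print(v,atz(p,r.min(),v,.165)[:2].round(4),atz(p,r.max(),v,.165)[:2].round(4))
E
```

```text
File "<stdin>", line 18
    axis(246,282,180.__int__(),188,0.128)  # handle
                    ^
SyntaxError: invalid decimal literal
```

```bash
python3 - <<'E'
from h import *
p=snapshot('top');q=snapshot('scene')
im=p['image'].astype(int)
def tri(u1,u2):
    (o1,d1),(o2,d2)=ray(p,*u1),ray(q,*u2)
    A=np.stack([d1,-d2],1);t=np.linalg.lstsq(A,o2-o1,rcond=None)[0]
    a,b=o1+d1*t[0],o2+d2*t[1];return (a+b)/2,np.linalg.norm(a-b)
for k in('handle','coupling','flange','tray_mid'):
    a=models.pinpoint(p,k)[0]['centre'];b=models.pinpoint(q,k)[0]['centre']
    print(k,[np.round(x,4) for x in tri(proj(p,a),proj(q,b))],np.round(a,3),np.round(b,3))
bright=(im.min(2)>140)&(im.max(2)-im.min(2)<40)
def axis(u0,u1,v0,v1,z):
    v,u=np.nonzero(bright[v0:v1,u0:u1]);u=u+u0;v=v+v0
    P=np.array([atz(p,a,b,z)[:2] for a,b in zip(u,v)]);r=cv2.minAreaRect((P*1000).astype(np.float32))
    c=P.mean(0);w,V=np.linalg.eigh(np.cov((P-c).T));d=V[:,1];print('n',len(u),'mean',c.round(4),'rect',r,'axis',np.arctan2(d[1],d[0]))
axis(328,346,176,218,0.008)
axis(246,282,180,188,0.128)
red=(im[...,0]>120)&(im[...,1]<80)
E=[]
for u in range(232,304,2):
    v=120+np.argmax(~red[120:180,u]); E.append(atz(p,u,v-.5,0.165)[:2])
E=np.array(E);f=np.polyfit(E[:,1],E[:,0],1);print('edge x=f(y)',f,np.std(E[:,0]-np.polyval(f,E[:,1])),E[[0,-1]])
for v in(115,125,135,145):
    r=np.nonzero(red[v])[0];r=r[(r>200)&(r<330)];print(v,atz(p,r.min(),v,.165)[:2].round(4),atz(p,r.max(),v,.165)[:2].round(4))
E
```

```text
handle [array([ 0.563 , -0.0312,  0.1298]), np.float64(0.0022)] [ 0.564 -0.03   0.129] [ 0.561 -0.03   0.127]
coupling [array([ 0.6775, -0.1206,  0.1642]), np.float64(0.0049)] [ 0.676 -0.122  0.165] [ 0.679 -0.118  0.163]
flange [array([ 0.5184,  0.3961, -0.0052]), np.float64(0.0047)] [0.516 0.393 0.   ] [0.523 0.394 0.   ]Traceback (most recent call last):
  File "<stdin>", line 9, in <module>
IndexError: list index out of range
```

```bash
python3 - <<'E'
from h import *
p=snapshot('top')
im=p['image'].astype(int)
bright=(im.min(2)>140)&(im.max(2)-im.min(2)<40)
def axis(u0,u1,v0,v1,z):
    v,u=np.nonzero(bright[v0:v1,u0:u1]);u=u+u0;v=v+v0
    P=np.array([atz(p,a,b,z)[:2] for a,b in zip(u,v)]);r=cv2.minAreaRect((P*1000).astype(np.float32))
    c=P.mean(0);w,V=np.linalg.eigh(np.cov((P-c).T));d=V[:,1];print('n',len(u),'mean',c.round(4),'rect',r,'axis',np.arctan2(d[1],d[0]))
axis(328,346,176,218,0.008)
axis(246,282,180,188,0.128)
red=(im[...,0]>120)&(im[...,1]<80)
E=[]
for u in range(232,304,2):
    if 280<u<296: continue
    v=135+np.argmax(~red[135:180,u]); E.append(atz(p,u,v-.5,0.165)[:2])
E=np.array(E);f=np.polyfit(E[:,1],E[:,0],1);print('edge x=f(y)',f,np.std(E[:,0]-np.polyval(f,E[:,1])),E[[0,-1]])
for v in(115,125,135,145):
    r=np.nonzero(red[v])[0];r=r[(r>200)&(r<330)];print(v,atz(p,r.min(),v,.165)[:2].round(4),atz(p,r.max(),v,.165)[:2].round(4))
E
```

```text
n 189 mean [ 0.5166 -0.3408] rect ((514.5618896484375, -344.0818786621094), (160.03570556640625, 38.531490325927734), 5.68235445022583) axis -3.080639869954043
n 102 mean [ 0.5649 -0.0285] rect ((565.8259887695312, -25.385391235351562), (105.529052734375, 23.531461715698242), 89.07334899902344) axis 1.4837956613012697
edge x=f(y) [0.11866349 0.65364518] 0.0013676588526179137 [[ 0.66240949  0.09050648]
 [ 0.63133944 -0.17670672]]
115 [0.8275 0.1114] [ 0.8228 -0.2239]
125 [0.7886 0.1157] [ 0.7838 -0.219 ]
135 [0.7498 0.12  ] [ 0.7449 -0.2142]
145 [0.7111 0.1243] [ 0.7061 -0.2131]
```

jog_arm(
  commands=[
    [35, 2.1, -3.5, 0, -0.12],
    [35, 2.1, -3.5, 0, -0.12],
    [35, 2.1, -3.5, 0, -0.12],
    [35, 2.1, -3.5, 0, -0.12],
    [35, 2.1, -3.5, 0, -0.12],
    [35, 2.1, -3.5, 0, -0.12],
    [35, 2.1, -3.5, 0, -0.12],
    [35, 2.1, -3.5, 0, -0.12],
  ],
  squeeze=60,
)

```text
t: 2.72
tcp_pos: [0.3473, 0.3181, 0.2322]
tool_rot: [0.597, 0.802, 0.005, 0.003]
force: [0.6, 0.4, 0.6]
finger_gap: 0.352
```

jog_arm(
  commands=[
    [30, 2.3, -3.4, 0, -0.1],
    [30, 2.3, -3.4, 0, -0.1],
    [30, 2.3, -3.4, 0, -0.1],
    [30, 2.3, -3.4, 0, -0.1],
    [30, 2.3, -3.4, 0, 0],
    [30, 2.3, -3.4, 0, 0],
    [30, 2.3, -3.4, 0, 0],
    [30, 2.3, -3.4, 0, 0],
  ],
)

```text
t: 3.38
tcp_pos: [0.5318, 0.0399, 0.2348]
tool_rot: [0.753, 0.658, 0.007, 0.005]
force: [1.0, 0.8, 0.8]
finger_gap: 0.3
```

jog_arm(
  commands=[
    [30, 2.3, -3.4, 0, 0],
    [30, 1, -4, 0, 0],
  ],
)

```text
t: 3.55
tcp_pos: [0.5673, -0.035, 0.2354]
tool_rot: [0.753, 0.657, 0.009, 0.007]
force: [0.1, 0.2, 1.0]
finger_gap: 0.299
```

```bash
cat >> h.py <<'E'
from scipy.spatial.transform import Rotation as R
def wray(p,s,u,v):
    K=np.array(p['intrinsics']);H=np.array(p['hand_eye'])
    x,y=u-K[0,2],v-K[1,2];r=np.hypot(x,y);th=r/K[0,0]
    d=np.array([x/r*np.sin(th),y/r*np.sin(th),np.cos(th)]) if r else np.array([0,0,1.])
    Rt=R.from_quat(s['tool_rot']).as_matrix()
    return Rt@H[:3,3]+s['tcp_pos'],Rt@H[:3,:3]@d
def wproj(p,s,X):
    K=np.array(p['intrinsics']);H=np.array(p['hand_eye']);Rt=R.from_quat(s['tool_rot']).as_matrix()
    c=H[:3,:3].T@(Rt.T@(np.array(X)-s['tcp_pos'])-H[:3,3]);th=np.arctan2(np.hypot(c[0],c[1]),c[2]);n=np.hypot(c[0],c[1])
    return K[:2,2]+K[0,0]*th*c[:2]/n
TH=-0.108;O=np.array([.649,-.038])
def c2w(x,y): return O+x*np.array([np.cos(TH),np.sin(TH)])+y*np.array([-np.sin(TH),np.cos(TH)])
def w2c(P): d=np.array(P)[:2]-O; return np.array([d@[np.cos(TH),np.sin(TH)],d@[-np.sin(TH),np.cos(TH)]])
def jaw(s):
    y=R.from_quat(s['tool_rot']).as_matrix()[:,1];return np.arctan2(y[1],y[0])
E
python3 - <<'E'
from h import *
s=manip.sense();p=snapshot('wrist');save(p,'w1')
print(s['tcp_pos'].round(4),jaw(s),s['q'].round(2),p['intrinsics'],np.round(p['hand_eye'],3).tolist())
for r in models.pinpoint(p,'handle'):print(r,wproj(p,s,r['centre']))
print(wproj(p,s,[.5645,-.029,.128]))
E
```

```text
[ 0.5673 -0.035   0.2354] -0.13593677800959758 [-0.26  0.44  1.59  0.01  1.09 -0.13] [[297.31863964   0.         255.64379387]
 [  0.         297.31863964 191.58184603]
 [  0.           0.           1.        ]] [[-0.001, -0.953, -0.303, 0.077], [1.0, -0.001, -0.001, -0.0], [0.0, -0.303, 0.953, -0.143], [0.0, 0.0, 0.0, 1.0]]
{'centre': [0.5669, -0.028, 0.1281], 'score': 0.68} [251.68346337 181.77381437]
[249.12749984 183.20978289]
```

View pics/w1.png

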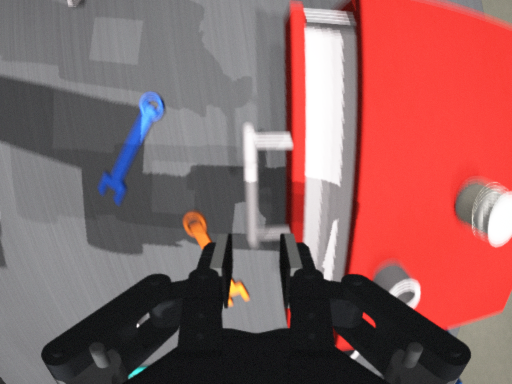

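The wrist view shows the bar at column 251, rows 123–245. Its centre at (251,184) matches my estimate, and it is square to the jaws within about 0.03 rad. I'll descend and grip.

jog_arm(
  commands=[
    [30, -0.1, 0.6, -2, 0.03],
    [30, 0, 0, -4, 0],
    [30, 0, 0, -3.5, 0],
    [30, 0, 0, -2, 0],
    [30, 0, 0, -1, 0],
    [0, 0, 0, 0, 0],
    [0, 0, 0, 0, 0],
    [0, 0, 0, 0, 0],
  ],
)

```text
t: 4.32
tcp_pos: [0.5676, -0.0353, 0.1094]
tool_rot: [0.747, 0.665, 0.01, 0.011]
force: [1.7, -3.5, -10.1]
finger_gap: 0.105
```

jog_arm(
  commands=[
    [0, 0, 0, 0, 0],
    [0, -1, 0.1, 0, 0],
    [0, -2, 0.2, 0, 0],
    [0, -2.5, 0.27, 0, 0],
  ],
)

```text
t: 4.65
tcp_pos: [0.5221, -0.03, 0.1095]
tool_rot: [0.747, 0.664, 0.016, 0.018]
force: [3.7, -0.8, -14.0]
finger_gap: 0.106
```

jog_arm(
  commands=[
    [0, -2.5, 0.27, 0, 0],
    [0, -2.5, 0.27, 0, 0],
    [0, -2.5, 0.27, 0, 0],
    [0, -1.5, 0.16, 0, 0],
    [0, -0.5, 0, 0, 0],
    [0, 0, 0, 0, 0],
  ],
)

```text
t: 5.15
tcp_pos: [0.4222, -0.0184, 0.1095]
tool_rot: [0.747, 0.664, 0.017, 0.018]
force: [0.8, -3.0, -19.2]
finger_gap: 0.104
```

jog_arm(
  commands=[
    [0, -0.6, 0.06, 0, 0],
    [0, -0.5, 0.05, 0, 0],
    [0, 0, 0, 0, 0],
  ],
)

```text
t: 5.4
tcp_pos: [0.414, -0.0174, 0.1094]
tool_rot: [0.747, 0.664, 0.019, 0.02]
force: [-2.3, -1.8, -12.6]
finger_gap: 0.104
```

jog_arm(
  commands=[
    [30, 0, 0, 0, 0],
    [30, 0, 0, 0, 0],
    [30, 0, 0, 0, 0],
    [30, 0, 0, 2, 0],
    [30, 0, 0, 3.5, 0],
    [30, 0, 0, 4, 0],
    [30, 0, 0, 3, 0],
  ],
)

```text
t: 5.98
tcp_pos: [0.419, -0.0187, 0.2398]
tool_rot: [0.748, 0.663, 0.021, 0.022]
force: [1.0, -0.8, -0.9]
finger_gap: 0.302
```

```bash
python3 - <<'E'
from h import *
p=snapshot('top');save(p,'top2');s=manip.sense();w=snapshot('wrist');save(w,'w2');q=snapshot('scene')
for n,P in(('top',p),('wrist',w),('scene',q)):
  for k in 'handle','tray_mid','row_mid','nutbox_mid':
    print(n,k,[(np.round(r['centre'],4).tolist(),round(r['score'],2),w2c(r['centre']).round(4)) for r in models.pinpoint(P,k)][:2])
print(s['tcp_pos'],s['tool_rot'].round(3),s['force'])
a=p['image'][110:260,160:360,::-1]
cv2.imwrite('pics/top2c.png',cv2.resize(a,None,fx=4,fy=4,interpolation=cv2.INTER_CUBIC))
E
```

```text
top handle [([0.4168, -0.0146, 0.1268], 0.73, array([-0.2334, -0.0018]))]
top tray_mid [([0.5034, -0.0199, 0.0949], 0.73, array([-0.1467,  0.0023])), ([0.5075, 0.5374, -0.0017], 0.23, array([-0.2027,  0.5568]))]
top row_mid [([0.5954, -0.0329, 0.0915], 0.96, array([-0.0538, -0.0007]))]
top nutbox_mid [([0.5948, -0.0285, 0.0917], 0.82, array([-0.0549,  0.0036]))]
wrist handle [([0.4128, -0.013, 0.126], 0.92, array([-0.2375, -0.0006])), ([0.6812, -0.117, 0.1611], 0.19, array([ 0.0405, -0.0751]))]
wrist tray_mid [([0.5972, -0.0215, 0.0916], 0.69, array([-0.0533,  0.0108])), ([0.503, -0.0224, 0.0927], 0.68, array([-0.1468, -0.0002]))]
wrist row_mid [([0.5946, -0.0325, 0.097], 0.78, array([-0.0547, -0.0004]))]
wrist nutbox_mid [([0.6004, -0.0212, 0.0919], 0.71, array([-0.0501,  0.0115]))]
scene handle []
scene tray_mid [([0.5014, -0.0179, 0.0911], 0.71, array([-0.1489,  0.0041]))]
scene row_mid [([0.5919, -0.0354, 0.0881], 0.9, array([-0.057 , -0.0036]))]
scene nutbox_mid [([0.5949, -0.02, 0.0936], 0.9, array([-0.0557,  0.0121]))]
[ 0.42268648 -0.0196863   0.24476122] [0.747 0.663 0.024 0.027] [1.46198099 0.73429269 3.23158385]
```

View pics/top2c.png

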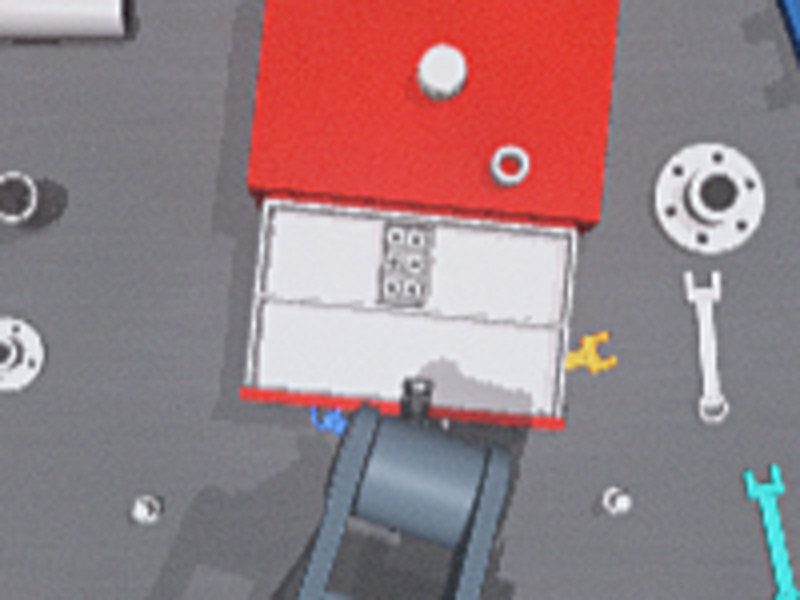

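Row 265–575 in the top crop shows the nut box at about 13 mm left of the middle, leaving bays of about 114 mm on the left and 136 mm on the right. The tool has drifted to a tilt of about 4°, which I'll watch. Coupling first, into the right bay with the jaws along chest y.

jog_arm(
  commands=[
    [70, 1.9, -0.75, 0, -0.12],
    [70, 1.9, -0.75, 0, -0.12],
    [70, 1.9, -0.75, 0, -0.12],
    [70, 1.9, -0.75, 0, -0.12],
    [70, 1.9, -0.75, 0, -0.12],
    [70, 1.9, -0.75, 0, -0.12],
    [70, 1.9, -0.75, 0, -0.12],
    [70, 1.9, -0.75, 0, -0.12],
  ],
)

```text
t: 7.4
tcp_pos: [0.5692, -0.0781, 0.2336]
tool_rot: [0.974, 0.225, 0.006, 0.022]
force: [0.2, 0.6, -0.0]
finger_gap: 0.697
```

jog_arm(
  commands=[
    [70, 1.9, -0.75, 0, -0.12],
    [70, 1.9, -0.75, 0, -0.12],
    [70, 1.9, -0.75, 0, -0.12],
    [70, 1, -0.5, 0, -0.12],
    [70, 0, 0, 0, -0.1],
    [70, 0, 0, 0, 0],
  ],
)

```text
t: 7.9
tcp_pos: [0.6438, -0.109, 0.2302]
tool_rot: [0.997, -0.077, -0.0, 0.022]
force: [-0.5, -0.1, -0.3]
finger_gap: 0.693
```

```bash
cat >> h.py <<'E'
def st():
    s=manip.sense();z=R.from_quat(s['tool_rot']).as_matrix()[:,2]
    print('t',round(float(s['t']),2),'tcp',s['tcp_pos'].round(4),'jaw',round(float(jaw(s)),3),'ztool',z.round(3),'F',s['force'].round(1),'gap',round(float(s['finger_gap']),3),'q',s['q'].round(2)); return s
E
python3 - <<'E'
from h import *
s=st();w=snapshot('wrist');save(w,'w3')
for k in('coupling',):
  print([(np.round(r['centre'],4).tolist(),round(r['score'],2)) for r in models.pinpoint(w,k)])
E
```

```text
t 7.9 tcp [ 0.6438 -0.109   0.2302] jaw -1.726 ztool [-0.004 -0.044 -0.999] F [-0.5 -0.1 -0.3] gap 0.693 q [-0.32  0.57  1.36 -0.05  1.2   1.42]
[([0.6755, -0.1168, 0.1651], 0.79), ([0.5052, -0.0195, 0.0925], 0.29)]
```

jog_arm(
  commands=[
    [70, 2, -0.6, 0, 0.05],
    [70, 1.3, -0.4, 0, 0],
    [70, 0, 0, 0, 0],
    [70, 0, 0, -2, 0],
    [70, 0, 0, -2, 0],
  ],
)

```text
t: 8.42
tcp_pos: [0.6759, -0.1179, 0.1942]
tool_rot: [0.999, -0.043, 0.003, 0.023]
force: [-0.2, 0.5, -1.0]
finger_gap: 0.703
```

```bash
python3 - <<'E'
from h import *
s=st()
E
```

```text
t 8.42 tcp [ 0.6759 -0.1179  0.1942] jaw -1.657 ztool [ 0.003 -0.046 -0.999] F [-0.2  0.5 -1. ] gap 0.703 q [-0.32  0.65  1.31 -0.05  1.17  1.36]
```

jog_arm(
  commands=[
    [70, 0, 0, -1.5, 0],
    [70, 0, 0, -0.7, 0],
    [38, 0, 0, 0, 0],
    [20, 0, 0, 0, 0],
    [20, 0, 0, 0, 0],
    [20, 0, 0, 0, 0],
  ],
  squeeze=50,
)

```text
t: 8.92
tcp_pos: [0.6698, -0.1157, 0.1696]
tool_rot: [0.999, -0.04, -0.002, 0.022]
force: [0.7, 0.1, -1.5]
finger_gap: 0.375
```

jog_arm(
  commands=[
    [20, 0, 0, 1.5, 0],
    [20, 0, 0, 1.5, 0],
    [20, -2.2, 0, 0, 0],
    [20, -2.2, 0, 0, 0],
    [20, -2.2, 0, 0, 0],
    [20, -1.8, 0, 0, 0],
    [20, 0, 0, 0, 0],
    [20, 0, 0, 0, 0],
  ],
)

```text
t: 9.58
tcp_pos: [0.5843, -0.1148, 0.2055]
tool_rot: [0.999, -0.038, 0.002, 0.022]
force: [0.5, -0.5, -0.9]
finger_gap: 0.372
```

```bash
python3 - <<'E'
from h import *
s=st();w=snapshot('wrist');save(w,'w4')
for k in('coupling','row_mid','nutbox_mid'):
  print(k,[(np.round(r['centre'],4).tolist(),round(r['score'],2),w2c(r['centre']).round(3)) for r in models.pinpoint(w,k)])
E
```

```text
t 9.58 tcp [ 0.5843 -0.1148  0.2055] jaw -1.648 ztool [ 0.003 -0.045 -0.999] F [ 0.5 -0.5 -0.9] gap 0.372 q [-0.36  0.51  1.54 -0.05  1.07  1.31]
coupling [([0.593, -0.1135, 0.202], 0.92, array([-0.048, -0.081]))]
row_mid [([0.5967, -0.0309, 0.0955], 0.89, array([-0.053,  0.001]))]
nutbox_mid [([0.5984, -0.0215, 0.0918], 0.61, array([-0.052,  0.011]))]
```

View pics/w4.png

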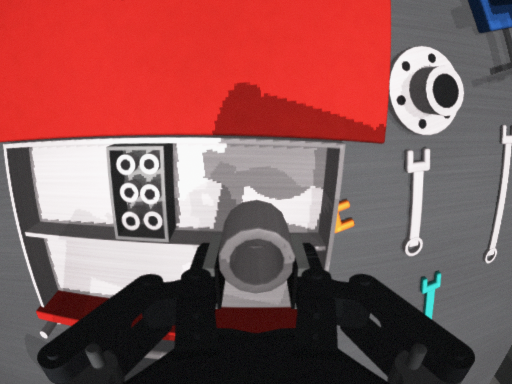

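The coupling is held upright at (255,250), over the right bay, and the nut box is at (140,190). Lowering now.

jog_arm(
  commands=[
    [20, 0, 0, -2.5, 0],
    [20, 0, 0, -2.5, 0],
    [20, 0, 0, -2, 0],
    [20, 0, 0, -1, 0],
    [20, 0, 0, 0, 0],
  ],
)

```text
t: 10.2
tcp_pos: [0.5927, -0.1163, 0.1239]
tool_rot: [0.999, -0.038, 0.008, 0.024]
force: [0.3, 0.5, -2.1]
finger_gap: 0.373
```

jog_arm(
  commands=[
    [20, -1.3, 0, -0.8, 0],
    [20, 0, 0, -0.8, 0],
    [20, 0, 0, -0.5, 0],
    [20, 0, 0, -0.3, 0],
    [20, 0, 0, 0, 0],
  ],
)

```text
t: 10.62
tcp_pos: [0.5849, -0.1174, 0.1003]
tool_rot: [0.999, -0.037, 0.011, 0.025]
force: [0.4, 0.3, -0.6]
finger_gap: 0.372
```

jog_arm(
  commands=[
    [20, 0, 0, -0.3, 0],
    [20, 0, 0, -0.2, 0],
    [20, 0, 0, 0, 0],
  ],
)

```text
t: 10.87
tcp_pos: [0.5873, -0.1181, 0.0965]
tool_rot: [0.999, -0.037, 0.014, 0.026]
force: [-0.2, 0.2, -0.1]
finger_gap: 0.372
```

jog_arm(
  commands=[
    [20, 0, 0, -0.2, 0],
    [20, 0, 0, 0, 0],
  ],
)

```text
t: 11.03
tcp_pos: [0.5883, -0.1183, 0.0955]
tool_rot: [0.999, -0.037, 0.015, 0.026]
force: [-0.3, 0.9, -1.0]
finger_gap: 0.373
```

jog_arm(
  commands=[
    [20, 0, 0, -0.3, 0],
    [20, 0, 0, -0.1, 0],
  ],
)

```text
t: 11.2
tcp_pos: [0.591, -0.1187, 0.0954]
tool_rot: [0.999, -0.037, 0.018, 0.027]
force: [-1.0, -0.1, -1.3]
finger_gap: 0.376
```

jog_arm(
  commands=[
    [60, 0, 0, 0, 0],
    [60, 0, 0, 0, 0],
    [60, 0, 0, 0, 0],
    [60, 0, 0, 2.5, 0],
    [60, 0, 0, 3, 0],
    [60, 0, 0, 3.5, 0],
    [60, 0, 0, 3.5, 0],
    [60, 0, 0, 2, 0],
  ],
)

```text
t: 11.87
tcp_pos: [0.5858, -0.1174, 0.238]
tool_rot: [0.999, -0.037, 0.01, 0.024]
force: [0.3, 0.8, -0.0]
finger_gap: 0.602
```

```bash
python3 - <<'E'
from h import *
s=st();w=snapshot('wrist');save(w,'w5');p=snapshot('top');save(p,'top5')
for W in(w,p):
 for k in('coupling','flange','spanner'):
  print(k,[(np.round(r['centre'],4).tolist(),round(r['score'],2),w2c(r['centre']).round(3)) for r in models.pinpoint(W,k)])
E
```

```text
t 11.87 tcp [ 0.5858 -0.1174  0.238 ] jaw -1.646 ztool [ 0.019 -0.05  -0.999] F [ 0.3  0.8 -0. ] gap 0.602 q [-0.36  0.47  1.52 -0.04  1.12  1.3 ]
coupling [([0.6016, -0.1165, 0.0887], 0.55, array([-0.039, -0.083]))]
flange []
spanner [([0.5188, -0.3442, -0.0049], 0.94, array([-0.096, -0.318])), ([0.3042, -0.4052, 0.0027], 0.8, array([-0.303, -0.402]))]
coupling []
flange [([0.5187, 0.3926, -0.0016], 0.54, array([-0.176,  0.414])), ([0.5158, -0.3442, -0.0004], 0.21, array([-0.099, -0.319]))]
spanner [([0.5027, -0.5335, -0.0025], 0.73, array([-0.092, -0.508])), ([0.5131, -0.3446, 0.0026], 0.63, array([-0.102, -0.319])), ([0.4091, 0.0148, 0.0016], 0.59, array([-0.244,  0.027])), ([0.3062, -0.4089, -0.0023], 0.44, array([-0.301, -0.406]))]
```

View pics/w5.png

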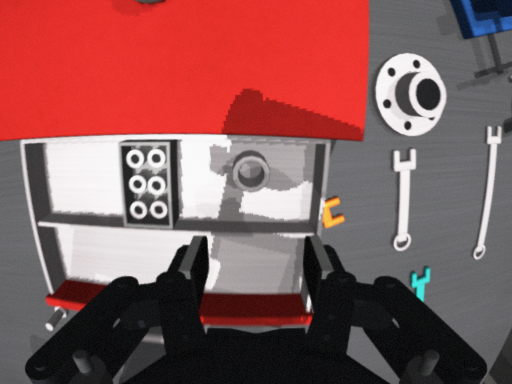

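The coupling stands upright in the right bay at (250,172). Spanner next: it is free on the bench at about (403,200).

jog_arm(
  commands=[
    [45, -1.2, -3.6, 0, 0.03],
    [45, -1.2, -3.6, 0, 0.03],
    [45, -1.2, -3.6, -1, 0.03],
    [45, -1.2, -3.6, -2, 0.03],
    [45, -1.2, -3.6, -2, 0],
    [45, -1, -3.6, -2, 0],
    [45, 0, 0, 0, 0],
  ],
)

```text
t: 12.85
tcp_pos: [0.5112, -0.3309, 0.1556]
tool_rot: [0.999, 0.031, 0.005, 0.02]
force: [0.5, -0.7, -0.4]
finger_gap: 0.448
```

```bash
python3 - <<'E'
from h import *
s=st();w=snapshot('wrist');save(w,'w6')
for k in('spanner',):
  print(k,[(np.round(r['centre'],4).tolist(),round(r['score'],2)) for r in models.pinpoint(w,k)])
im=w['image'].astype(int);b=((im.min(2)>140)&(im.max(2)-im.min(2)<40)).astype(np.uint8)
n,l,S,C=cv2.connectedComponentsWithStats(b)
for i in range(1,n):
  if S[i,4]>150:
    v,u=np.nonzero(l==i);P=[]
    for a,c in zip(u,v):
      o,d=wray(w,s,a,c);P.append((o+d*(.009-o[2])/d[2])[:2])
    P=np.array(P);r=cv2.minAreaRect((P*1000).astype(np.float32));V=np.linalg.eigh(np.cov((P-P.mean(0)).T))[1][:,1]
    print(S[i],np.round(r[0],1),np.round(r[1],1),round(r[2],1),'ax',np.arctan2(V[1],V[0]).round(3))
E
```

```text
t 12.85 tcp [ 0.5112 -0.3309  0.1556] jaw -1.509 ztool [ 0.011 -0.039 -0.999] F [ 0.5 -0.7 -0.4] gap 0.448 q [-0.75  0.59  1.57 -0.03  0.95  0.78]
spanner [([0.5173, -0.3446, -0.0003], 0.69), ([0.3023, -0.4079, 0.0043], 0.62), ([0.4919, -0.1665, 0.0009], 0.6)]
[ 217    0  121   78 5734] [ 655.1 -351.4] [ 81.9 118.6] 6.1 ax 1.611
[463   0  49   8 185] [ 765.1 -623.7] [ 10.4 105.6] 21.3 ax 1.903
[   0   45   50  207 7161] [529.7 -42.3] [ 93.4 266.7] 81.6 ax 2.934
[ 392   87   56  198 2492] [ 503.7 -535.4] [248.5  37.7] 1.9 ax -3.121
[ 244   97   38  150 2290] [ 514.9 -344.4] [157.8  35.9] 4.0 ax -3.081
```

jog_arm(
  commands=[
    [45, 0.4, -1.3, -2, 0],
    [45, 0, 0, -3, 0],
    [45, 0, 0, -3.5, 0],
    [45, 0, 0, -3, 0],
    [45, 0, 0, -1.5, 0],
    [45, 0, 0, -0.5, 0],
  ],
)

```text
t: 13.45
tcp_pos: [0.5231, -0.3345, 0.0224]
tool_rot: [0.999, 0.035, 0.01, 0.021]
force: [-0.1, 0.0, -0.2]
finger_gap: 0.448
```

```bash
python3 -c "
from h import *
st()"
```

```text
t 13.45 tcp [ 0.5231 -0.3345  0.0224] jaw -1.501 ztool [ 0.022 -0.042 -0.999] F [-0.1  0.  -0.2] gap 0.448 q [-0.74  0.8   1.61 -0.03  0.69  0.78]
```

jog_arm(
  commands=[
    [45, -0.7, -1, 0, 0],
    [45, 0, 0, -0.9, 0],
    [45, 0, 0, -0.7, 0],
    [45, 0, 0, -0.4, 0],
  ],
)

```text
t: 13.78
tcp_pos: [0.5183, -0.343, 0.0032]
tool_rot: [0.999, 0.037, 0.011, 0.022]
force: [-0.5, 0.1, 0.1]
finger_gap: 0.45
```

jog_arm(
  commands=[
    [5, 0, 0, 0, 0],
    [5, 0, 0, 0, 0],
    [5, 0, 0, 0, 0],
    [5, 0, 0, 0, 0],
  ],
  squeeze=60,
)

```text
t: 14.12
tcp_pos: [0.519, -0.3436, 0.0047]
tool_rot: [0.999, 0.037, 0.012, 0.023]
force: [0.5, 0.5, -0.5]
finger_gap: 0.177
```

jog_arm(
  commands=[
    [5, 0, 0, 2.5, 0],
    [5, 0, 0, 4, 0],
    [5, 0, 0, 4, 0],
    [5, 0, 0, 4, 0.05],
    [5, 0, 1.5, 3, 0.12],
    [5, 0, 2.5, 1, 0.12],
    [5, 0, 3, 0, 0.12],
    [5, 0, 3, 0, 0.12],
  ],
)

```text
t: 14.78
tcp_pos: [0.5176, -0.246, 0.1982]
tool_rot: [0.952, 0.304, 0.017, 0.024]
force: [0.5, 1.4, -2.7]
finger_gap: 0.171
```

jog_arm(
  commands=[
    [5, 0, 3, 0, 0.12],
    [5, 0, 3, 0, 0.12],
    [5, 0, 3, 0, 0.12],
    [5, 0, 3, 0, 0.12],
    [5, 0, 3, 0, 0.12],
    [5, 0, 2.5, 0, 0.12],
    [5, 0, 1.5, 0, 0.12],
    [5, 0, 0, 0, 0],
  ],
)

```text
t: 15.45
tcp_pos: [0.5128, -0.0416, 0.2017]
tool_rot: [0.73, 0.682, 0.028, 0.014]
force: [-0.3, -0.6, -1.3]
finger_gap: 0.175
```

```bash
python3 -c "
from h import *
st()"
```

```text
t 15.45 tcp [ 0.5128 -0.0416  0.2017] jaw -0.068 ztool [ 0.06   0.017 -0.998] F [-0.3 -0.6 -1.3] gap 0.175 q [-0.32  0.4   1.78  0.04  0.91 -0.28]
```

jog_arm(
  commands=[
    [5, -1.3, 2, 0, -0.04],
    [5, 0, 0, -2, 0],
    [5, 0, 0, -2.5, 0],
    [5, 0, 0, -2.5, 0],
    [5, 0, 0, -1.5, 0],
  ],
)

```text
t: 15.87
tcp_pos: [0.5037, -0.0226, 0.12]
tool_rot: [0.747, 0.664, 0.031, 0.023]
force: [-0.1, 0.0, -2.3]
finger_gap: 0.174
```

```bash
python3 -c "
from h import *
s=st();w=snapshot('wrist');save(w,'w7')
for k in('spanner','tray_mid','coupling'):
  print(k,[(np.round(r['centre'],4).tolist(),round(r['score'],2),w2c(r['centre']).round(3)) for r in models.pinpoint(w,k)])
"
```

```text
t 15.87 tcp [ 0.5037 -0.0226  0.12  ] jaw -0.117 ztool [ 0.077  0.007 -0.997] F [-0.1  0.  -2.3] gap 0.174 q [-0.28  0.52  1.89  0.05  0.66 -0.2 ]
spanner [([0.5065, -0.0256, 0.1126], 0.87, array([-0.143, -0.003])), ([0.4104, 0.0126, 0.0003], 0.65, array([-0.243,  0.025]))]
tray_mid []
coupling []
```

View pics/w7.png

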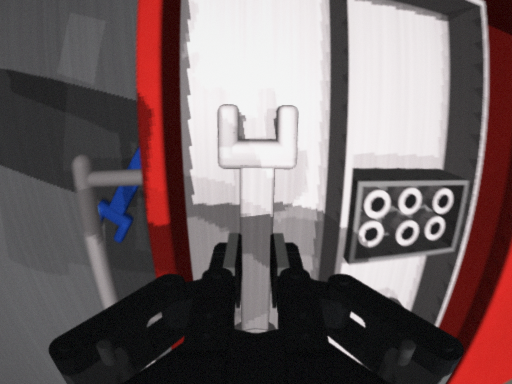

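The spanner hangs centred over the front tray, with its jaw at (257,135) and the divider at column 338. Lowering it.

jog_arm(
  commands=[
    [5, -0.3, 0, -1, 0],
    [5, -0.2, 0, -0.7, 0],
    [5, 0, 0, -0.4, 0],
    [5, 0, 0, -0.2, 0],
  ],
)

```text
t: 16.4
tcp_pos: [0.5041, -0.0253, 0.1029]
tool_rot: [0.747, 0.663, 0.035, 0.029]
force: [-0.1, -0.5, -2.1]
finger_gap: 0.175
```

jog_arm(
  commands=[
    [5, 0, 0, -0.5, 0],
    [5, -0.2, 0, -0.3, 0],
    [5, 0, 0, -0.2, 0],
  ],
)

```text
t: 16.65
tcp_pos: [0.506, -0.0261, 0.096]
tool_rot: [0.748, 0.662, 0.038, 0.033]
force: [-2.6, 2.6, 27.7]
finger_gap: 0.175
```

jog_arm(
  commands=[
    [40, 0, 0, 0.2, 0],
    [40, 0, 0, 0, 0],
    [40, 0, 0, 0, 0],
    [40, 0, 0, 2, 0],
    [40, 0, 0, 3.5, 0],
    [40, 0, 0, 4, 0],
    [40, 0, 0, 4, 0],
  ],
)

```text
t: 17.23
tcp_pos: [0.5006, -0.0249, 0.23]
tool_rot: [0.748, 0.662, 0.033, 0.025]
force: [0.6, -0.3, -0.4]
finger_gap: 0.398
```

```bash
python3 -c "
from h import *
s=st();w=snapshot('wrist');save(w,'w8')
for k in('spanner',):
  print(k,[(np.round(r['centre'],4).tolist(),round(r['score'],2),w2c(r['centre']).round(3)) for r in models.pinpoint(w,k)])
p=snapshot('top');q=snapshot('scene')
for P in(p,q): print([(np.round(r['centre'],4).tolist(),round(r['score'],2)) for r in models.pinpoint(P,'flange')])
"
```

```text
t 17.23 tcp [ 0.5006 -0.0249  0.23  ] jaw -0.123 ztool [ 0.082  0.006 -0.997] F [ 0.6 -0.3 -0.4] gap 0.398 q [-0.29  0.33  1.8   0.04  0.94 -0.19]
spanner [([0.5092, -0.0294, 0.0899], 0.61, array([-0.14 , -0.007]))]
[([0.5184, 0.394, -0.0002], 0.61), ([0.4188, -0.0145, 0.1292], 0.17)]
[([0.5225, 0.3922, 0.0002], 0.51), ([0.6033, -0.1181, 0.0903], 0.38), ([0.3537, 0.2492, 0.0027], 0.31)]
```

jog_arm(
  commands=[
    [70, 0.15, 3.2, 0, 0.12],
    [70, 0.15, 3.2, 0, 0.12],
    [70, 0.15, 3.2, 0, 0.12],
    [70, 0.15, 3.2, 0, 0.12],
    [70, 0.15, 3.2, 0, 0.12],
    [70, 0.15, 3.2, 0, 0.12],
    [70, 0.15, 3.2, 0, 0.12],
    [70, 0.15, 3.2, 0, 0.12],
  ],
)

```text
t: 18.2
tcp_pos: [0.5032, 0.2343, 0.2113]
tool_rot: [0.345, 0.938, 0.029, -0.005]
force: [0.7, -0.2, 0.5]
finger_gap: 0.701
```

jog_arm(
  commands=[
    [70, 0.15, 3.2, 0, 0.12],
    [70, 0.15, 3.2, 0, 0.12],
    [70, 0.15, 3.2, -1, 0.12],
    [70, 0.15, 3.2, -2, 0.12],
    [70, 0.15, 2.4, -2, 0.1],
    [70, 0, 1, -1, 0],
    [70, 0, 0, 0, 0],
  ],
)

```text
t: 18.78
tcp_pos: [0.5018, 0.4072, 0.1316]
tool_rot: [0.046, 0.998, 0.019, -0.024]
force: [0.4, -0.1, -0.4]
finger_gap: 0.701
```

```bash
python3 -c "
from h import *
s=st();w=snapshot('wrist');save(w,'w9')
for k in('flange',):
  print(k,[(np.round(r['centre'],4).tolist(),round(r['score'],2),wproj(w,s,r['centre'])) for r in models.pinpoint(w,k)])
"
```

```text
t 18.78 tcp [0.5018 0.4072 0.1316] jaw 1.477 ztool [-0.046  0.041 -0.998] F [ 0.4 -0.1 -0.4] gap 0.701 q [ 0.48  0.68  1.45  0.07  1.03 -1.03]
flange [([0.5191, 0.3935, -0.0012], 0.78, array([239.2344899 , 206.89370425]))]
```

jog_arm(
  commands=[
    [70, 1.7, -1.4, 0, 0],
    [70, 0, 0, -2, 0],
    [70, 0, 0, -3, 0],
    [70, 0, 0, -2, 0],
    [70, 0, 0, -0.5, 0],
    [70, 0, 0, 0, 0],
  ],
)

```text
t: 19.38
tcp_pos: [0.5252, 0.3818, 0.0636]
tool_rot: [0.055, 0.998, 0.02, -0.019]
force: [-0.0, 0.9, 0.8]
finger_gap: 0.703
```

```bash
python3 -c "
from h import *
s=st();w=snapshot('wrist');save(w,'w10')
for k in('flange',):
  print(k,[(np.round(r['centre'],4).tolist(),round(r['score'],2),wproj(w,s,r['centre'])) for r in models.pinpoint(w,k)])
"
```

```text
t 19.38 tcp [0.5252 0.3818 0.0636] jaw 1.459 ztool [-0.036  0.042 -0.998] F [-0.   0.9  0.8] gap 0.703 q [ 0.43  0.77  1.48  0.07  0.9  -1.07]
flange [([0.5197, 0.394, 0.0026], 0.89, array([269.20447991, 202.54115854]))]
```

jog_arm(
  commands=[
    [70, -0.6, 1.3, 0, 0],
    [70, 0, 0, -1.7, 0],
    [70, 0, 0, -1.5, 0],
    [70, 0, 0, -0.8, 0],
  ],
)

```text
t: 19.82
tcp_pos: [0.5245, 0.4007, 0.0338]
tool_rot: [0.056, 0.998, 0.025, -0.011]
force: [-0.3, 0.6, -0.4]
finger_gap: 0.699
```

jog_arm(
  commands=[
    [70, -0.5, -0.6, -0.6, 0],
    [70, 0, 0, -0.6, 0],
    [70, 0, 0, -0.2, 0],
  ],
)

```text
t: 20.07
tcp_pos: [0.5188, 0.3966, 0.0208]
tool_rot: [0.055, 0.998, 0.026, -0.01]
force: [-0.7, -0.3, 0.2]
finger_gap: 0.699
```

jog_arm(
  commands=[
    [20, 0, -0.1, 0, 0],
    [20, 0, 0, 0, 0],
    [20, 0, 0, 0, 0],
    [20, 0, 0, 0, 0],
    [20, 0, 0, 0, 0],
  ],
  squeeze=80,
)

```text
t: 20.48
tcp_pos: [0.5185, 0.3954, 0.022]
tool_rot: [0.055, 0.998, 0.026, -0.01]
force: [0.1, 0.5, -3.2]
finger_gap: 0.372
```

jog_arm(
  commands=[
    [20, 0, 0, 2, 0],
    [20, 0, 0, 3.5, 0],
    [20, 0, 0, 4, 0],
    [20, 0, 0, 4, 0],
    [20, 0, -1.5, 3.5, 0],
    [20, 0.5, -3, 1.5, 0],
    [20, 0.8, -3.3, 0, 0],
    [20, 0.8, -3.3, 0, 0],
  ],
)

```text
t: 21.15
tcp_pos: [0.5331, 0.2855, 0.2094]
tool_rot: [0.051, 0.998, 0.025, -0.013]
force: [0.2, 0.7, -2.5]
finger_gap: 0.37
```

jog_arm(
  commands=[
    [20, 0.9, -3.5, 0, 0],
    [20, 0.9, -3.5, 0, 0],
    [20, 0.9, -3.5, 0, 0],
    [20, 0.9, -3.5, 0, 0],
    [20, 0.9, -3.2, 0, 0],
    [20, 0.6, -2, 0, 0],
    [20, 0, 0, 0, 0],
  ],
)

```text
t: 21.73
tcp_pos: [0.5857, 0.0782, 0.2093]
tool_rot: [0.053, 0.998, 0.024, -0.012]
force: [0.9, 0.4, -3.1]
finger_gap: 0.367
```

```bash
python3 -c "
from h import *
s=st();print(w2c(s['tcp_pos']),s['ft_torque'].round(2));w=snapshot('wrist');save(w,'w11')
for k in('flange','nutbox_mid','row_mid'):
  print(k,[(np.round(r['centre'],4).tolist(),round(r['score'],2),w2c(r['centre']).round(3)) for r in models.pinpoint(w,k)])
"
```

```text
t 21.73 tcp [0.5857 0.0782 0.2093] jaw 1.465 ztool [-0.02   0.049 -0.999] F [ 0.9  0.4 -3.1] gap 0.367 q [-0.08  0.51  1.53  0.05  1.12 -1.57]
[-0.07541075  0.10871241] [-0.06 -0.06 -0.01]
flange []
nutbox_mid [([0.5993, -0.0234, 0.0904], 0.97, array([-0.051,  0.009])), ([0.3513, -0.2433, 0.0022], 0.69, array([-0.274, -0.236]))]
row_mid [([0.5983, -0.0329, 0.0916], 0.8, array([-0.051, -0.   ])), ([0.6724, -0.3445, -0.0022], 0.71, array([ 0.056, -0.302]))]
```

View pics/w11.png

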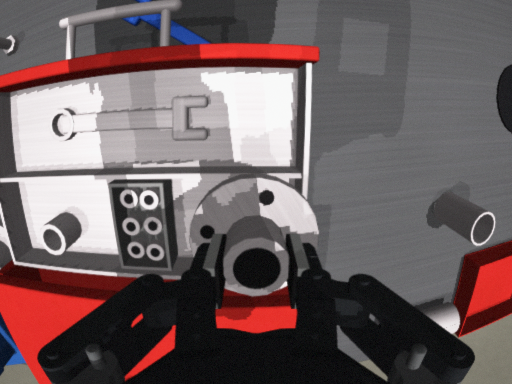

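The flange is held level over the left bay at (255,230). The spanner lies flat in the tray and the coupling is in the right bay. I'll move closer and then check the fit.

jog_arm(
  commands=[
    [20, 1.9, -1.7, 0, 0],
    [20, 0, 0, -2, 0],
    [20, 0, 0, -2, 0],
    [20, 0, 0, -1.2, 0],
    [20, 0, 0, 0, 0],
  ],
)

```text
t: 22.35
tcp_pos: [0.6012, 0.0756, 0.1568]
tool_rot: [0.044, 0.999, 0.027, -0.012]
force: [-1.1, 0.1, -3.1]
finger_gap: 0.365
```

```bash
python3 -c "
from h import *
s=st();print(w2c(s['tcp_pos']))
for i in range(2):
  w=snapshot('wrist')
  for k in('flange','nutbox_mid','row_mid','tray_mid'):
    print(k,[(np.round(r['centre'],4).tolist(),round(r['score'],2),w2c(r['centre']).round(3)) for r in models.pinpoint(w,k)][:1])
st()
p=snapshot('top')
for k in('flange','row_mid','nutbox_mid'):
    print(k,[(np.round(r['centre'],4).tolist(),round(r['score'],2),w2c(r['centre']).round(3)) for r in models.pinpoint(p,k)][:1])
"
```

```text
t 22.35 tcp [0.6012 0.0756 0.1568] jaw 1.481 ztool [-0.022  0.054 -0.998] F [-1.1  0.1 -3.1] gap 0.365 q [-0.09  0.6   1.54  0.06  1.03 -1.6 ]
[-0.05979655  0.1077941 ]
flange [([0.6038, 0.0755, 0.1364], 0.65, array([-0.057,  0.108]))]
nutbox_mid [([0.5976, -0.0217, 0.0911], 0.71, array([-0.053,  0.011]))]
row_mid [([0.5981, -0.0206, 0.0911], 0.64, array([-0.052,  0.012]))]
tray_mid [([0.5085, -0.0219, 0.0898], 0.6, array([-0.141,  0.001]))]
flange [([0.6023, 0.0726, 0.1396], 0.63, array([-0.058,  0.105]))]
nutbox_mid [([0.603, -0.0205, 0.0902], 0.84, array([-0.048,  0.012]))]
row_mid [([0.5986, -0.0345, 0.0919], 0.77, array([-0.05 , -0.002]))]
tray_mid [([0.5073, -0.0244, 0.0909], 0.58, array([-0.142, -0.002]))]
t 22.85 tcp [0.604  0.0735 0.1601] jaw 1.479 ztool [-0.015  0.053 -0.998] F [-0.  -0.1 -3.5] gap 0.368 q [-0.09  0.6   1.54  0.06  1.03 -1.6 ]
flange [([0.6028, 0.068, 0.1385], 0.48, array([-0.057,  0.1  ]))]
row_mid [([0.6005, -0.0341, 0.0934], 0.66, array([-0.049, -0.001]))]
nutbox_mid [([0.6047, -0.0284, 0.0909], 0.76, array([-0.045,  0.005]))]
```

jog_arm(
  commands=[
    [20, 0.3, -1.3, 0, 0],
    [20, 0, 0, 0, 0],
  ],
)

```text
t: 23.22
tcp_pos: [0.607, 0.0597, 0.1596]
tool_rot: [0.045, 0.999, 0.026, -0.009]
force: [0.7, 0.0, -2.4]
finger_gap: 0.365
```

```bash
python3 -c "
from h import *
s=st();print(w2c(s['tcp_pos']))
w=snapshot('wrist');save(w,'w12');p=snapshot('top');s=st();print(w2c(s['tcp_pos']))
a=w['image'][120:330,0:360,::-1];b=p['image'][135:215,205:325,::-1]
a=cv2.resize(a,(800,467),interpolation=cv2.INTER_CUBIC)
cv2.imwrite('pics/w12c.png',a)
"
```

```text
t 23.22 tcp [0.607  0.0597 0.1596] jaw 1.481 ztool [-0.016  0.053 -0.998] F [ 0.7  0.  -2.4] gap 0.365 q [-0.11  0.6   1.53  0.06  1.04 -1.62]
[-0.05229878  0.09264833]
t 23.32 tcp [0.6059 0.0616 0.1595] jaw 1.48 ztool [-0.018  0.055 -0.998] F [ 0.2 -0.3 -3.3] gap 0.369 q [-0.11  0.6   1.53  0.06  1.04 -1.62]
[-0.05359558  0.09432344]
```

View pics/w12c.png

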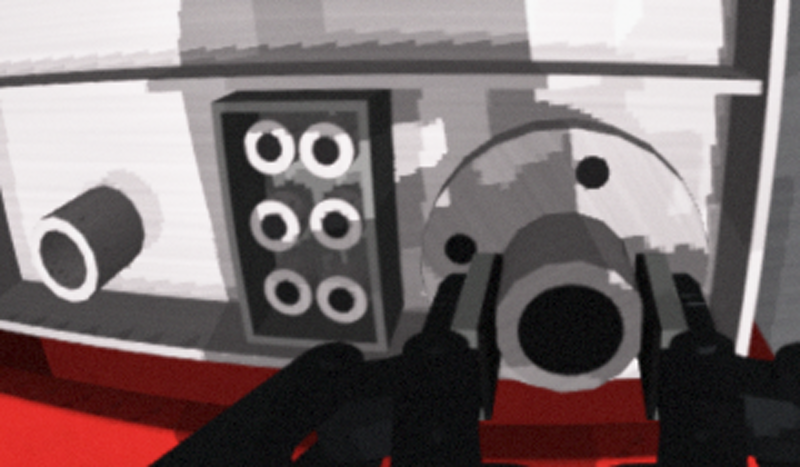

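Divider strip at crop rows 65–92, near disc edge at (575,122). I'll turn those into chest coordinates.

```bash
python3 -c "
from h import *
s=manip.sense();w=snapshot('wrist')
def f(a,b,z):
    o,d=wray(w,s,a*.45,120+b*.45);P=o+d*(z-o[2])/d[2];return w2c(P).round(4)
print('disc near edge',f(575,121,.1495),'disc L',f(421,250,.1495),'R',f(710,235,.1495))
for y in(64,70,80,92): print(y,'divider top',f(575,y,.122),'floor',f(575,y,.092))
print('rear wall top out L',f(100,341,.128),f(100,330,.128), 'rear floor line L',f(100,302,.092))
print('nutbox top corners',f(390,90,.124),f(405,300,.124),f(385,345,.124))
print('left wall top inner',f(752,200,.128),f(742,300,.128))
"
```

```text
disc near edge [-0.0922  0.0952] disc L [-0.0584  0.0563] R [-0.0621  0.1311]
64 divider top [-0.1022  0.0967] floor [-0.0979  0.0987]
70 divider top [-0.1005  0.0968] floor [-0.096   0.0988]
80 divider top [-0.0976  0.0968] floor [-0.0927  0.0988]
92 divider top [-0.0942  0.0969] floor [-0.0887  0.0989]
rear wall top out L [-0.007  -0.0755] [-0.0118 -0.0738] rear floor line L [-0.0024 -0.1013]
nutbox top corners [-0.0953  0.0451] [-0.0297  0.0453] [-0.0128  0.0371]
left wall top inner [-0.0639  0.1496] [-0.0304  0.1503]
```

Camera sits over the tray, so the light strip (rows 80–92) is the divider's top. The row spans chest x from -0.094 to -0.006, and the disc centre is at -0.054, so I need about +4 mm.

jog_arm(
  commands=[
    [20, 0.45, 0.1, 0, 0],
    [20, 0, 0, -0.6, 0],
    [20, 0, 0, -0.5, 0],
  ],
)

```text
t: 23.62
tcp_pos: [0.6113, 0.0631, 0.1488]
tool_rot: [0.045, 0.999, 0.027, -0.009]
force: [0.2, 0.4, -3.6]
finger_gap: 0.367
```

```bash
python3 -c "
from h import *
s=st();print(w2c(s['tcp_pos']));w=snapshot('wrist');s=st();print(w2c(s['tcp_pos']))
"
```

```text
t 23.62 tcp [0.6113 0.0631 0.1488] jaw 1.48 ztool [-0.016  0.055 -0.998] F [ 0.2  0.4 -3.6] gap 0.367 q [-0.1   0.62  1.53  0.06  1.02 -1.62]
[-0.0483947   0.09643152]
t 23.67 tcp [0.611  0.0631 0.1478] jaw 1.48 ztool [-0.017  0.055 -0.998] F [ 0.9 -0.  -3.9] gap 0.369 q [-0.11  0.62  1.53  0.06  1.02 -1.62]
[-0.0486942  0.0964037]
```

jog_arm(
  commands=[
    [20, -0.1, 0, -0.8, 0],
    [20, 0, 0, -0.8, 0],
    [20, 0, 0, -0.5, 0],
    [20, 0, 0, -0.3, 0],
  ],
)

```text
t: 24.0
tcp_pos: [0.6093, 0.0636, 0.1207]
tool_rot: [0.045, 0.999, 0.027, -0.01]
force: [-0.2, 0.7, -2.5]
finger_gap: 0.371
```

jog_arm(
  commands=[
    [20, 0, 0, -0.4, 0],
    [20, 0, 0, -0.25, 0],
    [20, 0, 0, 0, 0],
  ],
)

```text
t: 24.25
tcp_pos: [0.6096, 0.0638, 0.114]
tool_rot: [0.044, 0.999, 0.027, -0.01]
force: [-0.0, -0.2, -2.7]
finger_gap: 0.372
```

jog_arm(
  commands=[
    [20, 0, 0, -0.2, 0],
    [20, 0, 0, -0.1, 0],
  ],
)

```text
t: 24.42
tcp_pos: [0.6109, 0.0637, 0.1139]
tool_rot: [0.044, 0.999, 0.027, -0.009]
force: [-1.4, -0.5, 0.4]
finger_gap: 0.368
```

Weight has come off the wrist, so the flange is on the floor. Release and rise.

jog_arm(
  commands=[
    [58, 0, 0, 0, 0],
    [58, 0, 0, 0, 0],
    [58, 0, 0, 0, 0],
    [58, 0, 0, 2, 0],
    [58, 0, 0, 3, 0],
    [58, 0, 0, 3.5, 0],
    [58, 0, 0, 3.5, 0],
  ],
)

```text
t: 25.0
tcp_pos: [0.6059, 0.064, 0.2292]
tool_rot: [0.045, 0.998, 0.028, -0.017]
force: [0.8, 0.2, -1.3]
finger_gap: 0.581
```

```bash
python3 -c "
from h import *
s=st();w=snapshot('wrist');save(w,'w13')
for k in('flange','coupling','spanner','row_mid','handle'):
  print(k,[(np.round(r['centre'],4).tolist(),round(r['score'],2),w2c(r['centre']).round(3)) for r in models.pinpoint(w,k)][:1])
"
```

```text
t 25.0 tcp [0.6059 0.064  0.2292] jaw 1.48 ztool [-0.031  0.057 -0.998] F [ 0.8  0.2 -1.3] gap 0.581 q [-0.1   0.52  1.46  0.06  1.2  -1.61]
flange [([0.6117, 0.0633, 0.09], 0.96, array([-0.048,  0.097]))]
coupling [([0.6037, -0.1164, 0.0922], 0.67, array([-0.037, -0.083]))]
spanner [([0.4087, 0.012, -0.0039], 0.93, array([-0.244,  0.024]))]
row_mid [([0.6016, -0.0326, 0.096], 0.8, array([-0.048,  0.   ]))]
handle [([0.6689, -0.3437, 0.0004], 0.49, array([ 0.053, -0.302]))]
```

View pics/w13.png

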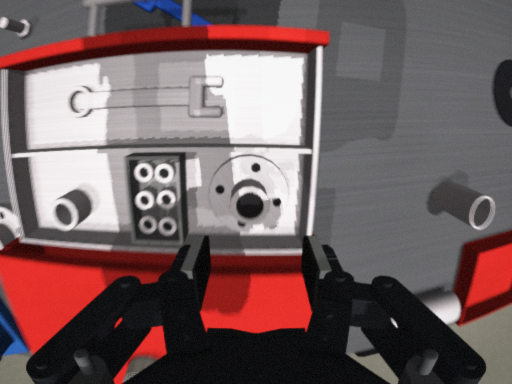

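The flange (250,195) stands neck up in the left bay, the coupling (70,208) on end in the right bay, and the spanner (150,98) flat in the tray. The drawer is clear to shut, so I go back to the handle with the jaws along chest x.

jog_arm(
  commands=[
    [30, -1.5, -0.6, 0, -0.12],
    [30, -1.5, -0.6, 0, -0.12],
    [30, -1.5, -0.6, 0, -0.12],
    [30, -1.5, -0.6, 0, -0.12],
    [30, -1.5, -0.6, 0, -0.12],
    [30, -1.5, -0.6, 0, -0.12],
    [30, -1.5, -0.6, 0, -0.12],
    [30, -1.5, -0.6, 0, -0.12],
  ],
)

```text
t: 25.97
tcp_pos: [0.4752, 0.0167, 0.2121]
tool_rot: [0.517, 0.855, 0.033, -0.015]
force: [0.1, -0.0, 0.6]
finger_gap: 0.299
```

jog_arm(
  commands=[
    [30, -1.5, -0.6, 0, -0.12],
    [30, -1.5, -0.6, 0, -0.12],
    [30, -1.5, -0.6, 0, -0.12],
    [30, -1, -0.5, 0, -0.12],
    [30, -0.5, 0, 0, -0.12],
    [30, 0, 0, 0, 0],
  ],
)

```text
t: 26.47
tcp_pos: [0.4003, -0.0049, 0.2028]
tool_rot: [0.757, 0.653, 0.031, -0.017]
force: [-0.4, 0.7, 0.2]
finger_gap: 0.303
```

```bash
python3 -c "
from h import *
s=st();w=snapshot('wrist');save(w,'w14');p=snapshot('top')
for P in(w,p):
  print([(np.round(r['centre'],4).tolist(),round(r['score'],2),w2c(r['centre']).round(3)) for r in models.pinpoint(P,'handle')][:2])
  for k in('tray_mid','row_mid'): print(k,[(w2c(r['centre']).round(3)) for r in models.pinpoint(P,k)][:1])
"
```

```text
t 26.47 tcp [ 0.4003 -0.0049  0.2028] jaw -0.147 ztool [ 0.024  0.066 -0.998] F [-0.4  0.7  0.2] gap 0.303 q [-0.35  0.27  2.01  0.09  0.86 -0.26]
[([0.419, -0.0176, 0.1293], 0.64, array([-0.231, -0.005]))]
tray_mid [array([-0.14,  0.  ])]
row_mid [array([-0.05 , -0.001])]
[([0.4175, -0.018, 0.1315], 0.64, array([-0.232, -0.005]))]
tray_mid [array([-0.139,  0.004])]
row_mid [array([-0.043, -0.001])]
```

jog_arm(
  commands=[
    [30, 1.8, -1, 0, 0.04],
    [30, 0, 0, -1.5, 0],
    [30, 0, 0, -1.5, 0],
    [30, 0, 0, 0, 0],
  ],
)

```text
t: 27.2
tcp_pos: [0.4253, -0.0161, 0.1743]
tool_rot: [0.74, 0.672, 0.033, -0.013]
force: [0.4, 0.4, -0.0]
finger_gap: 0.303
```

```bash
python3 -c "
from h import *
s=st();w=snapshot('wrist');save(w,'w15');s=st()
print([(np.round(r['centre'],4).tolist(),round(r['score'],2),w2c(r['centre']).round(3)) for r in models.pinpoint(w,'handle')][:2])
"
```

```text
t 27.2 tcp [ 0.4253 -0.0161  0.1743] jaw -0.097 ztool [ 0.032  0.063 -0.997] F [ 0.4  0.4 -0. ] gap 0.303 q [-0.35  0.35  2.    0.1   0.79 -0.33]
t 27.25 tcp [ 0.4253 -0.016   0.1751] jaw -0.097 ztool [ 0.032  0.063 -0.997] F [ 0.1 -0.6 -0.6] gap 0.303 q [-0.35  0.35  1.99  0.1   0.79 -0.33]
[([0.4218, -0.0148, 0.1291], 0.76, array([-0.228, -0.001]))]
```

jog_arm(
  commands=[
    [30, -0.6, 0, -1, 0],
    [30, 0, 0, -1.5, 0],
    [30, 0, 0, -1, 0],
  ],
)

```text
t: 27.55
tcp_pos: [0.4225, -0.0167, 0.1435]
tool_rot: [0.739, 0.673, 0.036, -0.008]
force: [1.2, 1.1, 0.2]
finger_gap: 0.304
```

jog_arm(
  commands=[
    [30, -0.3, 0, -1, 0],
    [30, -0.1, 0, -1.2, 0],
    [30, 0, 0, -1, 0],
  ],
)

```text
t: 27.8
tcp_pos: [0.4201, -0.0169, 0.1129]
tool_rot: [0.738, 0.673, 0.037, -0.005]
force: [-0.2, -0.0, 1.4]
finger_gap: 0.3
```

jog_arm(
  commands=[
    [0, 0, 0, 0, 0],
    [0, 0, 0, 0, 0],
    [0, 0, 0, 0, 0],
    [0, 0.8, -0.08, 0, 0],
    [0, 1.2, -0.13, 0, 0],
    [0, 1.5, -0.16, 0, 0],
  ],
  squeeze=50,
)

```text
t: 28.3
tcp_pos: [0.4465, -0.0197, 0.1128]
tool_rot: [0.738, 0.674, 0.031, -0.012]
force: [-4.2, -2.5, -7.7]
finger_gap: 0.108
```

jog_arm(
  commands=[
    [0, 1.8, -0.19, 0, 0],
    [0, 1.8, -0.19, 0, 0],
    [0, 1.8, -0.19, 0, 0],
    [0, 1.8, -0.19, 0, 0],
    [0, 1.8, -0.19, 0, 0],
    [0, 1.8, -0.19, 0, 0],
  ],
)

```text
t: 28.8
tcp_pos: [0.5455, -0.0312, 0.1128]
tool_rot: [0.738, 0.674, 0.021, -0.022]
force: [-3.4, -2.1, -5.0]
finger_gap: 0.106
```

```bash
python3 -c "
from h import *
s=st();print(w2c(s['tcp_pos']))"
```

```text
t 28.8 tcp [ 0.5455 -0.0312  0.1128] jaw -0.09 ztool [ 0.001  0.062 -0.998] F [-3.4 -2.1 -5. ] gap 0.106 q [-0.29  0.6   1.73  0.08  0.83 -0.26]
[-0.10360382 -0.00438248]
```

jog_arm(
  commands=[
    [0, 1.6, -0.17, 0, 0],
    [0, 1.6, -0.17, 0, 0],
    [0, 1, -0.1, 0, 0],
    [0, 0.7, -0.07, 0, 0],
  ],
)

```text
t: 29.13
tcp_pos: [0.5941, -0.0369, 0.1128]
tool_rot: [0.738, 0.674, 0.018, -0.025]
force: [-3.2, -1.2, -3.1]
finger_gap: 0.106
```

jog_arm(
  commands=[
    [0, 0.6, -0.06, 0, 0],
    [0, 0.4, -0.04, 0, 0],
    [0, 0.4, -0.04, 0, 0],
  ],
)

```text
t: 29.38
tcp_pos: [0.6017, -0.0377, 0.1128]
tool_rot: [0.738, 0.674, 0.012, -0.032]
force: [-11.5, -2.9, 4.5]
finger_gap: 0.111
```

jog_arm(
  commands=[
    [0, 0.5, -0.05, 0, 0],
    [0, 0.5, -0.05, 0, 0],
  ],
)

```text
t: 29.55
tcp_pos: [0.6012, -0.0377, 0.1125]
tool_rot: [0.737, 0.674, 0.004, -0.041]
force: [-9.9, -1.9, 0.7]
finger_gap: 0.103
```

jog_arm(
  commands=[
    [28, 0, 0, 0, 0],
    [28, 0, 0, 0, 0],
    [28, 0, 0, 0, 0],
  ],
)

```text
t: 29.8
tcp_pos: [0.5986, -0.0369, 0.114]
tool_rot: [0.737, 0.675, 0.003, -0.043]
force: [-0.7, -0.5, -0.1]
finger_gap: 0.279
```

```bash
python3 -c "
from h import *
s=st();print(w2c(s['tcp_pos']))
p=snapshot('top')
print([(np.round(r['centre'],4).tolist(),w2c(r['centre']).round(4)) for r in models.pinpoint(p,'handle')])
w=snapshot('wrist')
print([(np.round(r['centre'],4).tolist(),w2c(r['centre']).round(4)) for r in models.pinpoint(w,'handle')])"
```

```text
t 29.8 tcp [ 0.5986 -0.0369  0.114 ] jaw -0.086 ztool [-0.054  0.067 -0.996] F [-0.7 -0.5 -0.1] gap 0.279 q [-0.27  0.67  1.55  0.06  0.99 -0.22]
[-0.05027101 -0.00435792]
[([0.6017, -0.0378, 0.1283], array([-0.047 , -0.0049]))]
[([0.6037, -0.0354, 0.1277], array([-0.0453, -0.0023])), ([0.6467, -0.0409, -0.0017], array([-0.002 , -0.0031]))]
```

jog_arm(
  commands=[
    [28, 0.1, 0, 1, 0],
    [28, 0, 0, 1.5, 0],
    [28, 0, 0, 2, 0],
    [28, 0, 0, 3, 0],
    [10, -2, 0, 3, 0],
    [10, -3, 0, 0, 0],
  ],
)

```text
t: 30.5
tcp_pos: [0.5598, -0.0386, 0.2259]
tool_rot: [0.736, 0.676, 0.008, -0.035]
force: [1.0, -0.6, 0.0]
finger_gap: 0.101
```

```bash
python3 -c "
from h import *
s=st();p=snapshot('top');q=snapshot('scene');w=snapshot('wrist')
for P in(p,q,w):print([(np.round(r['centre'],4).tolist(),w2c(r['centre']).round(4)) for r in models.pinpoint(P,'handle')])
a=p['image'][105:225,205:325,::-1];b=q['image'][120:290,170:380,::-1]
a=cv2.resize(a,(400,400),interpolation=cv2.INTER_CUBIC);b=cv2.resize(b,(400,324),interpolation=cv2.INTER_CUBIC)
c=np.zeros((400,800,3),np.uint8);c[:,:400]=a;c[:324,400:]=b;cv2.imwrite('pics/end.png',c)"
```

```text
t 30.5 tcp [ 0.5598 -0.0386  0.2259] jaw -0.085 ztool [-0.035  0.063 -0.997] F [ 1.  -0.6  0. ] gap 0.101 q [-0.3   0.46  1.57  0.05  1.16 -0.23]
[([0.6024, -0.0369, 0.1282], array([-0.0464, -0.0039]))]
[([0.601, -0.0307, 0.1289], array([-0.0485,  0.0021])), ([0.3564, -0.2379, 0.0015], array([-0.2693, -0.2303]))]
[([0.6029, -0.0349, 0.1267], array([-0.0462, -0.0019])), ([0.7664, -0.0552, 0.163], array([ 0.1186, -0.0044]))]
```

View pics/end.png

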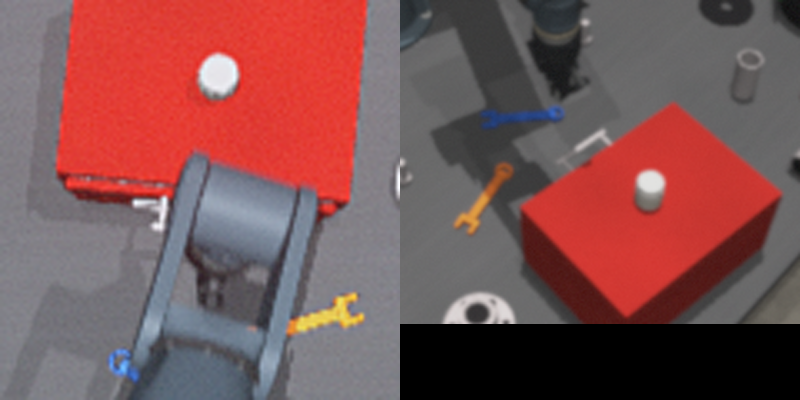

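Drawer looks shut: handle at chest x of about -0.047, and the face is flush apart from its 12 mm stand-off. Time is ample, so I'll do a confirming press on the bar with the fingers shut.

jog_arm(
  commands=[
    [0, -2.2, 0, 0, 0],
    [0, 0, 0, -2.5, 0],
    [0, 0, 0, -3.5, 0],
    [0, 0, 0, -3, 0],
    [0, 0, 0, -1.5, 0],
  ],
)

```text
t: 31.22
tcp_pos: [0.5425, -0.0397, 0.1145]
tool_rot: [0.736, 0.676, 0.009, -0.033]
force: [-0.8, -0.3, -0.1]
finger_gap: -0.002
```

jog_arm(
  commands=[
    [0, 1.2, -0.1, 0, 0],
    [0, 1, -0.1, 0, 0],
    [0, 0.7, -0.07, 0, 0],
    [0, 0.7, -0.07, 0, 0],
  ],
)

```text
t: 31.55
tcp_pos: [0.5786, -0.0424, 0.1065]
tool_rot: [0.736, 0.675, 0.006, -0.039]
force: [-0.6, -0.2, 1.2]
finger_gap: 0.004
```

jog_arm(
  commands=[
    [0, 0.6, -0.05, 0, 0],
    [0, 0.6, -0.05, 0, 0],
    [0, 0.6, -0.05, 0, 0],
  ],
)

```text
t: 31.8
tcp_pos: [0.5802, -0.0426, 0.1069]
tool_rot: [0.734, 0.677, -0.009, -0.056]
force: [-12.9, -2.9, 8.1]
finger_gap: 0.004
```

jog_arm(
  commands=[
    [0, 0.9, -0.08, 0, 0],
    [0, -1.5, 0, 0, 0],
    [0, -3, 0, 0, 0],
    [0, -2, 0, 2, 0],
    [0, 0, 0, 4, 0],
    [0, 0, 0, 4, 0],
  ],
)

```text
t: 32.3
tcp_pos: [0.5075, -0.0414, 0.2049]
tool_rot: [0.732, 0.677, -0.022, -0.072]
force: [0.9, -0.7, 0.2]
finger_gap: -0.002
```

```bash
python3 -c "
from h import *
s=st();p=snapshot('top');q=snapshot('scene');w=snapshot('wrist')
for P in(p,q,w):print([(np.round(r['centre'],4).tolist(),w2c(r['centre']).round(4)) for r in models.pinpoint(P,'handle')][:1])
for k in('bolt_a','big_flange','pipe_end','big_spanner','disc','tin'):print(k,[np.round(r['centre'],3).tolist() for r in models.pinpoint(q,k)][:2])
print(workorder.sign_off())"
```

```text
t 32.3 tcp [ 0.5075 -0.0414  0.2049] jaw -0.073 ztool [-0.131  0.076 -0.988] F [ 0.9 -0.7  0.2] gap -0.002 q [-0.32  0.47  1.65  0.03  1.17 -0.26]
[([0.605, -0.0375, 0.1278], array([-0.0438, -0.0042]))]
[([0.5999, -0.0289, 0.1288], array([-0.0498,  0.0038]))]
[([0.6037, -0.0353, 0.1271], array([-0.0453, -0.0022]))]
bolt_a [[0.356, -0.238, 0.0], [0.355, 0.25, -0.001]]
big_flange [[0.671, -0.347, 0.0], [0.673, 0.368, -0.0]]
pipe_end [[0.672, 0.369, -0.0]]
big_spanner [[0.507, -0.535, 0.001]]
disc [[0.509, 0.537, -0.003]]
tin [[0.772, -0.058, 0.164]]
the job is handed in; nothing more can be done
None
```

The three parts are put away, the drawer is pushed home, and I handed the job in at about 33 s of the 72 s allowed.

- **Placement:** The spanner lies flat in the front tray, the flange stands neck up left of the nut box, and the coupling stands on end right of it. All three showed in place in the last look into the open drawer; I did not see inside again after shutting it.
- **Drawer:** It stopped hard at the shut position. A second press on the bar with shut fingers met about 13 N and the bar did not move. The last handle readings were 44 to 50 mm in front of the chest face, against 47 for fully shut, which is within the networks' error.
- **Everything else:** In the last scene picture both bolts, big flange, pipe end, big spanner, disc and tin read within about 5 mm of their first positions.
- **Off-centre and tilt:**
  - The coupling stands about 12 mm behind the middle of the row.
  - The tool slowly tilted up to about 9° through the run. Where it shifted the tool, I corrected the position as I went.
- **Forces:** The highest wrist force I read was about 28 N, when the spanner touched the tray floor.

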